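# Swap two tea tins between their stands

## Task

The red and the green tea tin stand in each other's stands: swap them, so that each stands upright and fully home on the floor of the stand of its own colour. Each stand covers different sides of a tin, so put the tins down on the table and take them again another way; keep them upright, set them down rather than drop them, and leave the mug, teaspoon, lemon and tumbler where they are.

Things in the scene. Friction and masses are not known exactly. Their poses are not given: they have to be found in the camera images.
- tin_green: Rectangular tea tin, closed, rigid, about 0.2 kg: green body with a paper band, brass lid. 56 mm along its x, 42 mm along its y, 90 mm tall, smooth vertical sides, lid flush. Origin: centre of its underside; z up. A half turn about z makes no difference.
- tin_red: Rectangular tea tin, closed, rigid, about 0.2 kg: red body with a paper band, brass lid. 56 mm along its x, 42 mm along its y, 90 mm tall, smooth vertical sides, lid flush. Origin: centre of its underside; z up. A half turn about z makes no difference.
- seat_green (a point): Centre of the pocket floor of the green stand, 8 mm above the table. A tin standing home has its origin here, its x along this x (either way round), with 4 mm of play on each side. z up.
- seat_red (a point): Centre of the pocket floor of the red stand, 8 mm above the table. A tin standing home has its origin here, its x along this x (either way round), with 4 mm of play on each side. z up.
- stand_green: Wooden tin stand, fixed, green base and green panel tops. Two panels 8 mm thick, inner faces at x = +-32 mm (46 mm wide), 112 mm high (14 mm above a seated tin), flared at the top, hide the tin's narrow ends: no room for a finger there. The other two sides are open but for rails 18 mm high; here a tin is gripped only across its broad sides (42 mm, closing along y). Origin: under its centre.
- stand_red: Wooden tin stand, fixed, red base and red panel tops. Two panels 8 mm thick, inner faces at y = +-25 mm (60 mm wide), 112 mm high (14 mm above a seated tin), flared at the top, hide the tin's broad sides: no room for a finger there. The other two sides are open but for rails 18 mm high; here a tin is gripped only across its narrow ends (56 mm, closing along x). Origin: under its centre.
- mug: Bystander: cream mug, 89x118x88 mm with its handle toward its -y; origin at the centre of the underside of its extent.
- teaspoon_loose: Bystander: steel teaspoon lying flat, 137x28x10 mm, long axis x; origin at the centre of its underside.
- lemon: Bystander: lemon, 66x50x51 mm; origin at its underside.
- tumbler: Bystander: clear tumbler, 83 mm wide, 103 mm tall; origin at the centre of its underside.

How it is judged:
By the outcome, as a careful person would: the job done as asked, in the order asked, and still so for the second after the job is handed in, with the robot touching nothing.
It also fails if it takes over 72 s, if anything falls off the work surface, if the arm or the gripper's body presses on something with over 40 N, if the wrist force passes 120 N, or if a joint passes its speed limit or range.

## Robot

A 6-joint arm with a two-finger parallel gripper is mounted at the origin on a cart in front of the work surface, level with it; the furniture and walls round the work are solid. World frame = base frame: x ahead of the robot, y to its left, z up, the work surface at z = 0. Lengths are in m, angles in rad, forces in N, time in s.
With the tool pointing down it reaches from about 0.3 to 0.875 m from the base axis. Payload 6.4 kg.
Tool frame: the origin (TCP) lies midway between the tips of the shut fingers; the grasp point (between the pads) lies 19 mm behind it; x points along the fingers, y is the direction in which the jaws open and shut, and the axes are right-handed (so a half turn about x gives the same grasp; the last joint's range is limited). The gripper opens to 85 mm and grips with 20 to 120 N. Pads are 22 mm wide; open, the fingers measure 114 mm over their backs; the gripper's body (76 mm by 85 mm) begins 54 mm behind the grasp point. The pads swing forward as they close: fully open they stand 13 mm farther back than shut.
Start: joints at [-1.352, 0.181, 1.607, -0, 1.354, -0.206], TCP at [0.237, -0.524, 0.231] pointing down, gripper open.
Joint ranges: [-2.99, 2.99], [-0.89, 2.07], [0.3, 2.58], [-1.14, 4.28], [0, 2.63], [-3.12, 3.12]. Speed limits (rad/s): [2.57, 2.57, 3.01, 3.14, 3.14, 3.14].

## Interface

Orientations are given as a unit quaternion [w, x, y, z].
In Python, from bench import ctrl gives the robot as it stands.
- The arm moves only by the tool step_arm, never from a script. Its argument "motion" is a list of rows, each a list of 7 numbers: the shift along the tool's x, y, z in mm, then the turn, a rotation vector about the tool's x, y, z in degrees, then the closure in counts, from 0 (fully open) to 255 (shut). In form: [[tx, ty, tz, rx, ry, rz, hand], ...]. A call has 1 to 10 rows; each row is the pose to reach, as a shift and turn from the pose commanded when the call began, along the tool's axes at that moment; what a row does not reach only later rows make up. A row lasts 1/8 s, in which the tool goes at most 62.5 mm and 10.7 degrees, less where a joint would pass 70% of its speed; a pose out of reach is approached as far as the arm can. A call with a gripper value outside its range is refused whole. The fingers move at their own pace and stop on an object; the grip force is fixed at half the most. Time passes only in rows, so rows that repeat a pose let the fingers close. It gives the time, the measured TCP pose, the force and the opening at its end, in the units of the state.
- ctrl.get_obs(): the state, without advancing time (a new reading comes with each control period).
- ctrl.camera(name): name is "side" or "top" or "wrist"; returns (picture, depth): 480x640x3 uint8, red, green, blue; 480x640 float32, m along the optical axis (not along the pixel's ray), 0 where there is no reading.
- ctrl.camera_info(name): a dict with "fx", "fy", "cx", "cy" (pixels), "T" (4x4, takes a point from camera to world coordinates); the wrist camera has in their place "hand_eye" (4x4, takes a point from camera to tool coordinates, whose origin is the TCP and whose axes are the tool frame's). Camera axes: x right, y down, z forward; pixel columns grow to the right and rows downward; lengths in m; the calibration is good to about 2 mm. A picture is of the moment at which its call begins: read the wrist's pose just before it. camera_info takes no time and is no camera call.
- ctrl.hand_in(): hands the job in, once; it reports no verdict.
The state is a dict: "time_s": time; "q": joint angles; "dq": joint speeds; "joint_efforts": joint torques, N m; "eef_pos": TCP position; "eef_rot": TCP orientation; "wrist_force": force on the tool from outside, world axes, zero at the start; "torque": the same for the moment, N m; "opening": opening from 0.0 (shut) to 1.0 (fully open).
Only numpy, scipy, OpenCV 4.12 (cv2) and the standard library are available. Lean on these libraries where they do the work, as an engineer would, in place of code of your own. Each camera call takes 0.05 s, during which the arm holds its last target. There are 200 camera calls.

## Working session

There is one attempt and no reset: what is moved stays moved. The work goes in short steps, Python scripts to look and compute and a tool call to move; the robot and the scene stay as the last step left them, time stands still between calls to the robot, and variables do not carry over. Pictures are saved under pics/ and viewed, about 8 in all and at most 12, crops included, and the job is handed in when it is done.

Besides the shell and the picture viewer there is one more tool, called after "Call:" as name([rows], argument=value, ...), one row to a line, values as JSON. step_arm: Moves the arm, as the interface text tells. Its arguments: {"type":"object","properties":{"motion":{"type":"array","items":{"type":"array","items":{"type":"number"}}}},"required":["motion"]}

```bash
mkdir -p pics; ls; cat > h.py <<'E'
import numpy as np, cv2
from bench import ctrl
from scipy.spatial.transform import Rotation as R
def quat(q): return R.from_quat([q[1],q[2],q[3],q[0]])
def shot(n):
    o=ctrl.get_obs(); i=ctrl.camera_info(n); im,d=ctrl.camera(n)
    if n=="wrist":
        T=np.eye(4);T[:3,:3]=quat(o["eef_rot"]).as_matrix();T[:3,3]=o["eef_pos"];T=T@np.array(i["hand_eye"])
    else: T=np.array(i["T"])
    v,u=np.mgrid[:480,:640]
    P=np.stack([(u-i["cx"])/i["fx"]*d,(v-i["cy"])/i["fy"]*d,d],-1)@T[:3,:3].T+T[:3,3]
    P[d==0]=np.nan
    return im,d,P,T,i
def save(f,im): cv2.imwrite("pics/"+f,im[...,::-1])
E
python3 - <<'E'
from h import *
a=shot("top");b=shot("side")
save("a.png",cv2.resize(np.hstack([a[0],b[0]]),(800,300)))
save("top.png",a[0]);
np.savez("s.npz",ti=a[0],tP=a[2],si=b[0],sP=b[2])
print(a[3],b[3],a[4]["fx"]); o=ctrl.get_obs();print(o)
E
```

```text
pics
[[-0.01066246 -0.98453704  0.17485175  0.40435413]
 [-0.99992853  0.0095522  -0.00719011  0.04296101]
 [ 0.00540871 -0.17491591 -0.98456852  1.23150492]
 [ 0.          0.          0.          1.        ]] [[-0.9981773  -0.02108783  0.05654533  0.55281747]
 [-0.05629116  0.66312886 -0.74638557  0.82843734]
 [-0.02175719 -0.74820814 -0.66310723  0.73320533]
 [ 0.          0.          0.          1.        ]] 599.7783812342249
{'time_s': 0.1, 'q': array([-1.35228808e+00,  1.81499832e-01,  1.60792148e+00,  3.09347618e-06,
        1.35380623e+00, -2.06296867e-01]), 'dq': array([ 8.71708893e-04, -1.89041075e-03, -2.49067277e-03, -9.75458651e-04,
        8.44494432e-04, -6.29245835e-05]), 'joint_efforts': array([ 8.40971393e-05, -4.45882380e+01, -3.52237594e+01, -2.45848341e-04,
        4.19527831e-03, -1.60385974e-05]), 'eef_pos': array([ 0.23688846, -0.52337897,  0.23044914]), 'eef_rot': array([-0.14848623, -0.69121351, -0.14964226,  0.69121843]), 'wrist_force': array([-0.02683231,  0.47371919,  0.45162198]), 'torque': array([-0.04218021,  0.00112446,  0.00684305]), 'opening': 1.0000216264431596}
```

View pics/top.png

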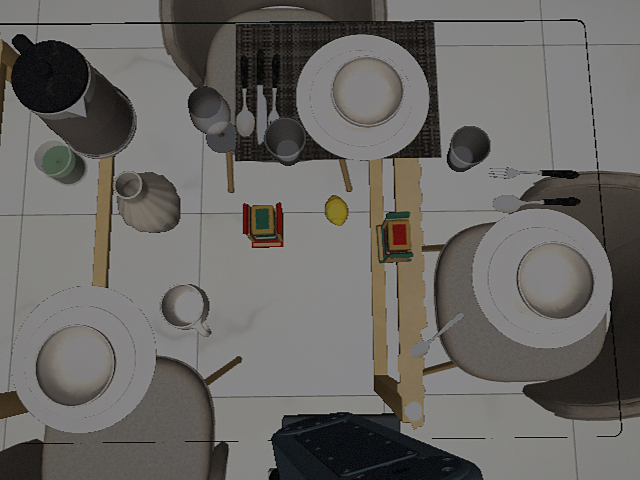

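View pics/a.png

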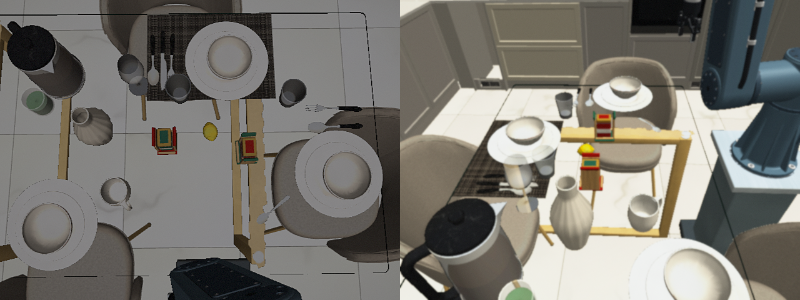

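The red stand (green tin) is at px (263,225) and the green stand (red tin) at (397,238). The lemon is at (336,210), the mug at (186,308), and the spoon near (437,335).

```bash
python3 - <<'E'
from h import *
s=np.load("s.npz");P=s["tP"];im=s["ti"]
for n,(u0,u1,v0,v1) in dict(red=(235,292,195,255),green=(370,420,203,270)).items():
    p=P[v0:v1,u0:u1].reshape(-1,3);c=im[v0:v1,u0:u1].reshape(-1,3)
    for lab,lo,hi in (("tin",.09,.103),("panel",.107,.118),("all",.05,.13)):
        m=(p[:,2]>lo)&(p[:,2]<hi);q=p[m][:,:2].astype(np.float32)
        if len(q)<5: print(n,lab,len(q));continue
        r=cv2.minAreaRect(q);print(n,lab,len(q),np.round(q.mean(0),4),np.round(r[0],4),np.round(r[1],4),round(r[2],1))
for n,(u,v) in dict(lemon=(336,210),mug=(186,308),spoon=(437,335)).items():
    print(n,np.round(P[v-5:v+6,u-5:u+6].reshape(-1,3).mean(0),3))
# things above the table near work area
m=(P[...,2]>.02)&(P[...,0]<.75)&(P[...,0]>.15)
n,l,st,_=cv2.connectedComponentsWithStats(m.astype(np.uint8))
for i in range(1,n):
    if st[i,4]>60:
        q=P[l==i];print(st[i],np.round(np.r_[q.min(0),q.max(0)],3))
save("z1.png",cv2.resize(im[190:280,225:435],(800,343),interpolation=cv2.INTER_CUBIC))
i=ctrl.camera_info("wrist");print(np.round(i["hand_eye"],3),i["fx"])
E
```

```text
red tin 708 [0.6287 0.1633] [0.6285 0.1605] [0.0644 0.0593] 89.3
red panel 284 [0.6293 0.1623] [0.6297 0.1624] [0.0599 0.073 ] 0.5
red all 1249 [0.6266 0.1635] [0.6295 0.1626] [0.0603 0.0733] 0.5
green tin 699 [ 0.5984 -0.099 ] [ 0.5936 -0.0991] [0.0744 0.0454] 2.3
green panel 216 [ 0.5958 -0.0986] [ 0.5956 -0.0988] [0.0879 0.0458] 2.3
green all 1159 [ 0.5957 -0.0975] [ 0.5957 -0.0992] [0.088  0.0464] 2.9
lemon [0.656 0.02  0.05 ]
mug [0.465 0.325 0.008]
spoon [ 0.407 -0.252 -0.387]
[454 157  33  14 200] [ 0.734 -0.276  0.021  0.75  -0.214  0.106]
[ 34 162  50  23 634] [0.721 0.542 0.02  0.75  0.616 0.094]
[ 113  171   68   62 3323] [0.604 0.322 0.021 0.718 0.432 0.244]
[325 195  24  31 561] [ 0.629 -0.005  0.022  0.693  0.042  0.057]
[ 243  202   40   39 1352] [0.599 0.126 0.02  0.668 0.199 0.118]
[  472   208   141   141 14132] [ 0.378 -0.537  0.02   0.663 -0.253  0.09 ]
[ 382  211   32   51 1257] [ 0.551 -0.13   0.02   0.64  -0.074  0.119]
[ 160  284   52   53 1172] [0.409 0.266 0.02  0.509 0.358 0.095]
[   12   286   145   147 15817] [0.229 0.377 0.02  0.511 0.663 0.089]
[  269   412   215    68 10052] [ 0.212 -0.074  0.272  0.31   0.124  0.787]
[[ 0.001 -0.321  0.947 -0.142]
 [ 1.     0.    -0.001  0.   ]
 [ 0.     0.947  0.321 -0.083]
 [ 0.     0.     0.     1.   ]] 412.9284834999297
```

View pics/z1.png

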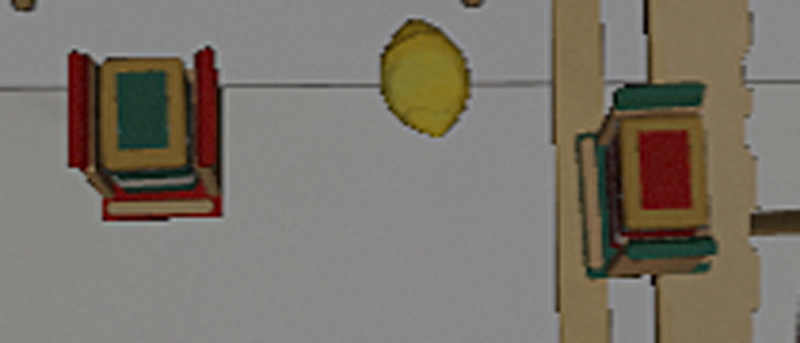

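```bash
cat >> h.py <<'E'
def plan(pos,jaw,o=None):
    """print tool-frame shift(mm)/turn(deg) to TCP pos, pointing down, jaw axis at yaw jaw deg (mod 180)"""
    o=o or ctrl.get_obs(); C=quat(o["eef_rot"]); M=C.as_matrix()
    print("now",np.round(o["eef_pos"],4),"jaw",round(np.degrees(np.arctan2(M[1,1],M[0,1])),2),"tilt",np.round(M[:,0],3),"q1,q6",np.round(o["q"][[0,5]],2),"t",round(o["time_s"],2),"F",np.round(o["wrist_force"],1),"op",round(o["opening"],3))
    sh=C.inv().apply((np.array(pos)-o["eef_pos"])*1e3)
    for j in (jaw,jaw+180):
        y=np.array([np.cos(np.radians(j)),np.sin(np.radians(j)),0]);x=np.array([0,0,-1.])
        D=R.from_matrix(np.c_[x,y,np.cross(x,y)])
        print("  jaw",j,"shift",np.round(sh,1),"turn",np.round((C.inv()*D).as_rotvec(degrees=True),1))
E
python3 - <<'E'
from h import *
plan([.55,.16,.3],0)
plan([.52,-.10,.3],90)
E
```

```text
now [ 0.2369 -0.5234  0.2304] jaw -65.66 tilt [-0.     0.002 -1.   ] q1,q6 [-1.35 -0.21] t 0.1 F [-0.   0.5  0.5] op 1.0
  jaw 0 shift [ -68.6 -493.7 -567. ] turn [-65.7  -0.1   0.1]
  jaw 180 shift [ -68.6 -493.7 -567. ] turn [1.143e+02 1.000e-01 1.000e-01]
now [ 0.2369 -0.5234  0.2304] jaw -65.66 tilt [-0.     0.002 -1.   ] q1,q6 [-1.35 -0.21] t 0.1 F [-0.   0.5  0.5] op 1.0
  jaw 90 shift [ -69.  -269.2 -432.5] turn [-1.557e+02 -1.000e-01  0.000e+00]
  jaw 270 shift [ -69.  -269.2 -432.5] turn [24.3  0.   0.1]
```

```bash
python3 - <<'E'
from h import *
plan([.5957,-.099,.25],-87.6)
E
```

```text
now [ 0.2369 -0.5234  0.2304] jaw -65.66 tilt [-0.     0.002 -1.   ] q1,q6 [-1.35 -0.21] t 0.1 F [-0.   0.5  0.5] op 1.0
  jaw -87.6 shift [ -19.  -238.8 -501.8] turn [21.9 -0.   0.1]
  jaw 92.4 shift [ -19.  -238.8 -501.8] turn [-1.581e+02 -1.000e-01 -0.000e+00]
```

Call:
step_arm([
  [-20,-239,-502,22,0,0,0],
  [-20,-239,-502,22,0,0,0],
  [-20,-239,-502,22,0,0,0],
  [-20,-239,-502,22,0,0,0],
  [-20,-239,-502,22,0,0,0],
  [-20,-239,-502,22,0,0,0],
  [-20,-239,-502,22,0,0,0],
  [-20,-239,-502,22,0,0,0],
  [-20,-239,-502,22,0,0,0],
  [-20,-239,-502,22,0,0,0],
])

```text
time_s: 1.35
eef_pos: [0.5975, -0.0954, 0.2507]
eef_rot: [-0.016, -0.707, -0.017, 0.707]
wrist_force: [-0.8, -0.9, 0.0]
opening: 1.002
```

```bash
cat >> h.py <<'E'
def rects(P,c,rad=.075):
    p=P.reshape(-1,3)
    for lab,lo,hi in (("lid",.093,.104),("panel",.108,.118)):
        m=(p[:,2]>lo)&(p[:,2]<hi)&(np.hypot(*(p[:,:2]-c).T)<rad)
        g=np.zeros(m.shape,np.uint8);g[m]=1;g=g.reshape(P.shape[:2])
        if lab=="lid": 
            g=cv2.morphologyEx(g,cv2.MORPH_OPEN,np.ones((9,9)));n,l,st,_=cv2.connectedComponentsWithStats(g); g=(l==1+np.argmax(st[1:,4])).astype(np.uint8) if n>1 else g
        q=P[g>0][:,:2].astype(np.float32)
        if len(q)<5: print(lab,len(q));continue
        r=cv2.minAreaRect(q);print(lab,len(q),"mean",np.round(q.mean(0),4),"rect",np.round(r[0],4),np.round(r[1],4),round(r[2],1))
E
python3 - <<'E'
from h import *
a=shot("wrist");save("w1.png",a[0]);rects(a[2],np.array([.5957,-.099]))
plan([.5957,-.099,.15],-87.6)
E
```

```text
lid 3990 mean [ 0.5994 -0.0993] rect [ 0.5984 -0.0993] [0.056  0.0428] 1.7
panel 1391 mean [ 0.6006 -0.0984] rect [ 0.5961 -0.0989] [0.0879 0.0458] 2.5
now [ 0.5963 -0.0973  0.2505] jaw -87.44 tilt [-0.001  0.    -1.   ] q1,q6 [-0.36  1.17] t 1.4 F [-0.1 -0.   0.4] op 1.001
  jaw -87.6 shift [100.5   1.7   0.6] turn [0.2 0.1 0. ]
  jaw 92.4 shift [100.5   1.7   0.6] turn [-1.798e+02 -0.000e+00  1.000e-01]
```

View pics/w1.png

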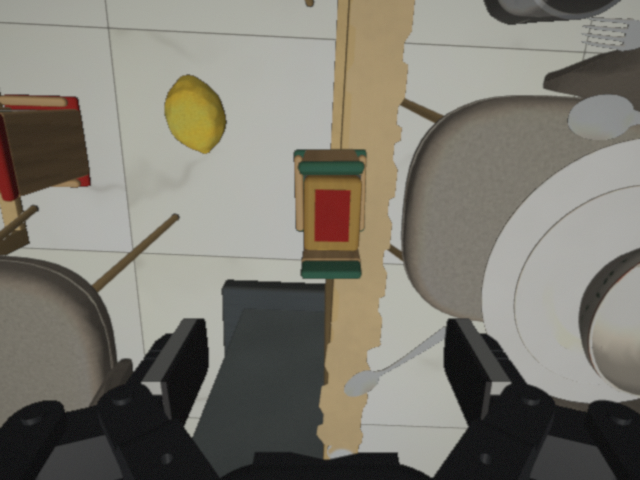

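Wrist view: the red tin is at (332,215) between green panels at (332,168) and (330,268), and it agrees with the top camera to about 1 mm. I'm descending to grip along y.

Call:
step_arm([
  [60,2,-2,0,0,0,0],
  [115,2,-2,0,0,0,0],
  [160,2,-2,0,0,0,0],
  [190,2,-2,0,0,0,0],
  [200,2,-2,0,0,0,0],
  [200,2,-2,0,0,0,0],
  [200,2,-2,0,0,0,120],
  [200,2,-2,0,0,0,255],
  [200,2,-2,0,0,0,255],
  [200,2,-2,0,0,0,255],
])

```text
time_s: 2.65
eef_pos: [0.5988, -0.1013, 0.0527]
eef_rot: [0.015, 0.708, 0.014, -0.706]
wrist_force: [-1.4, 0.8, 5.8]
opening: 0.485
```

```bash
python3 - <<'E'
from h import *
plan([.47,-.03,.2],-90)
E
```

```text
now [ 0.5988 -0.1013  0.0527] jaw -87.64 tilt [ 0.002 -0.001 -1.   ] q1,q6 [-0.36  1.17] t 2.65 F [-1.4  0.8  5.8] op 0.485
  jaw -90 shift [-147.6  -76.4  125.5] turn [ 2.4 -0.1 -0. ]
  jaw 90 shift [-147.6  -76.4  125.5] turn [-1.776e+02  1.000e-01 -2.000e-01]
```

Call:
step_arm([
  [-20,0,0,0,0,0,255],
  [-65,0,0,0,0,0,255],
  [-110,0,0,0,0,0,255],
  [-140,0,0,0,0,0,255],
  [-145,-20,35,0,0,0,255],
  [-145,-45,75,1,0,0,255],
  [-130,-70,110,2.4,0,0,255],
  [-90,-76,125,2.4,0,0,255],
  [-50,-76,125,2.4,0,0,255],
  [-30,-76,125,2.4,0,0,255],
])

```text
time_s: 3.9
eef_pos: [0.4685, -0.0297, 0.0802]
eef_rot: [0.0, -0.706, 0.0, 0.708]
wrist_force: [-0.1, -1.0, -1.7]
opening: 0.483
```

```bash
python3 - <<'E'
from h import *
a=shot("side");b=shot("wrist");save("s2.png",np.hstack([cv2.resize(a[0][:,200:520],(300,450)),cv2.resize(b[0],(500,450))]))
plan([.47,-.03,.0447],-90)
P=b[2];c=ctrl.get_obs()["eef_pos"][:2];m=(np.hypot(*(P[...,:2]-c).transpose(2,0,1))<.05)&(P[...,2]<.16)&(P[...,2]>.1)
print(np.nanpercentile(P[m][:,2],[5,50,95]));q=P[m][:,:2].astype(np.float32);print(cv2.minAreaRect(q))
E
```

```text
now [ 0.468  -0.0297  0.0798] jaw -90.06 tilt [-0.004  0.001 -1.   ] q1,q6 [-0.32  1.25] t 4.0 F [-1.1  0.5 -2.6] op 0.482
  jaw -90 shift [35.1  0.4 -2.1] turn [-0.1  0.2  0.1]
  jaw 90 shift [35.1  0.4 -2.1] turn [ 1.799e+02  1.000e-01 -4.000e-01]
[0.10998188 0.12607688 0.15677281]
((0.47168803215026855, -0.029905222356319427), (0.0997011810541153, 0.04901225119829178), 88.29561614990234)
```

View pics/s2.png

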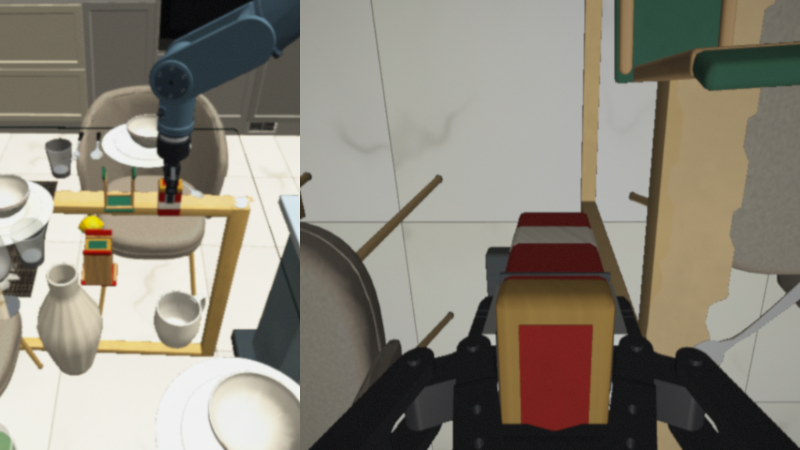

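Red tin held upright (wrist view px (555,350)). Lowering it to the table.

Call:
step_arm([
  [15,0,0,0,0,0,255],
  [25,0,0,0,0,0,255],
  [31,0,0,0,0,0,255],
  [34,0,0,0,0,0,255],
  [35,0,0,0,0,0,255],
  [35.5,0,0,0,0,0,255],
  [36,0,0,0,0,0,255],
  [36,0,0,0,0,0,255],
])

```text
time_s: 5.0
eef_pos: [0.4701, -0.0304, 0.0454]
eef_rot: [-0.0, 0.707, -0.0, -0.707]
wrist_force: [-0.1, -0.0, -1.4]
opening: 0.491
```

Call:
step_arm([
  [0.5,0,0,0,0,0,255],
  [1,0,0,0,0,0,255],
  [1,0,0,0,0,0,255],
])

```text
time_s: 5.38
eef_pos: [0.4701, -0.0303, 0.0447]
eef_rot: [-0.0, 0.707, -0.0, -0.707]
wrist_force: [-2.3, 0.2, 5.0]
opening: 0.481
```

Call:
step_arm([
  [0,0,0,0,0,0,80],
  [0,0,0,0,0,0,0],
  [0,0,0,0,0,0,0],
  [-15,0,0,0,0,0,0],
  [-60,0,0,0,0,0,0],
  [-120,0,0,0,0,0,0],
  [-170,0,0,0,0,0,0],
  [-200,0,0,0,0,0,0],
  [-205,0,0,0,0,0,0],
])

```text
time_s: 6.5
eef_pos: [0.4713, -0.0307, 0.2526]
eef_rot: [0.0, 0.709, -0.001, -0.705]
wrist_force: [0.2, 0.8, -0.9]
opening: 1.001
```

```bash
python3 - <<'E'
from h import *
plan([.629,.1625,.25],0.5)
a=shot("wrist");P=a[2];m=(np.hypot(*(P[...,:2]-[.47,-.03]).transpose(2,0,1))<.05)&(P[...,2]<.1)&(P[...,2]>.08)
print(np.nanmedian(P[m][:,2]),cv2.minAreaRect(P[m][:,:2].astype(np.float32)))
E
```

```text
now [ 0.4713 -0.0307  0.2526] jaw -90.05 tilt [ 0.006 -0.002 -1.   ] q1,q6 [-0.32  1.25] t 6.5 F [ 0.2  0.8 -0.9] op 1.001
  jaw 0.5 shift [   3.2 -193.4 -157.5] turn [-90.6  -0.2  -0.3]
  jaw 180.5 shift [   3.2 -193.4 -157.5] turn [89.4 -0.3  0.2]
0.08981738285746516 ((0.4695282280445099, -0.02898356504738331), (0.042796213179826736, 0.05675852671265602), 89.53807830810547)
```

Call:
step_arm([
  [0,-193,-157,-90.5,0,0,0],
  [0,-193,-157,-90.5,0,0,0],
  [0,-193,-157,-90.5,0,0,0],
  [0,-193,-157,-90.5,0,0,0],
  [0,-193,-157,-90.5,0,0,0],
  [0,-193,-157,-90.5,0,0,0],
  [0,-193,-157,-90.5,0,0,0],
  [0,-193,-157,-90.5,0,0,0],
  [0,-193,-157,-90.5,0,0,0],
  [0,-193,-157,-90.5,0,0,0],
])

```text
time_s: 7.8
eef_pos: [0.6262, 0.1624, 0.2471]
eef_rot: [0.501, 0.497, 0.502, -0.499]
wrist_force: [1.2, 0.0, 0.4]
opening: 1.002
```

```bash
python3 - <<'E'
from h import *
a=shot("wrist");save("w3.png",a[0]);rects(a[2],np.array([.629,.1625]))
plan([.629,.1625,.05],0.5)
E
```

```text
lid 4195 mean [0.6305 0.1653] rect [0.6306 0.164 ] [0.0567 0.0429] 2.2
panel 1855 mean [0.6302 0.1664] rect [0.6301 0.1632] [0.0594 0.074 ] 0.6
now [0.6264 0.1624 0.2475] jaw 0.33 tilt [-0.003 -0.    -1.   ] q1,q6 [0.07 0.06] t 7.85 F [ 0.7  0.7 -0.4] op 0.998
  jaw 0.5 shift [ 1.975e+02  3.200e+00 -1.000e-01] turn [-0.2  0.   0.2]
  jaw 180.5 shift [ 1.975e+02  3.200e+00 -1.000e-01] turn [179.8   0.3  -0. ]
```

View pics/w3.png

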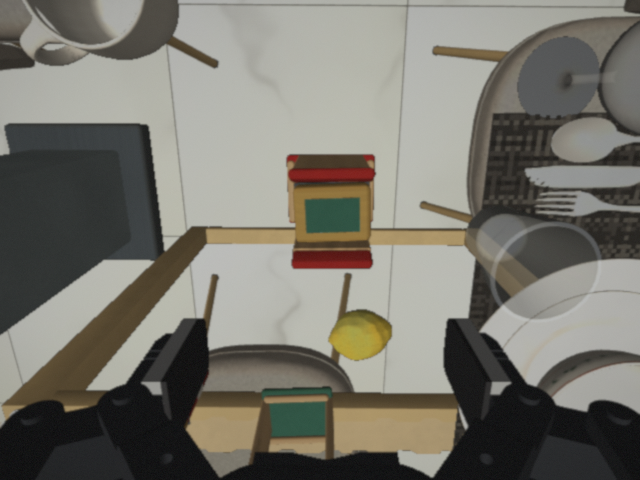

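Green tin at (333,215) between red panels at (331,170) and (332,260). Gripping along x.

Call:
step_arm([
  [60,4,-1.6,-1.5,0,0,0],
  [115,4,-1.6,-1.5,0,0,0],
  [160,4,-1.6,-1.5,0,0,0],
  [188,4,-1.6,-1.5,0,0,0],
  [197,4,-1.6,-1.5,0,0,0],
  [197,4,-1.6,-1.5,0,0,0],
  [197,4,-1.6,-1.5,0,0,60],
  [197,4,-1.6,-1.5,0,0,255],
  [197,4,-1.6,-1.5,0,0,255],
  [197,4,-1.6,-1.5,0,0,255],
])

```text
time_s: 9.1
eef_pos: [0.6325, 0.1643, 0.0543]
eef_rot: [0.509, 0.492, 0.508, -0.491]
wrist_force: [-0.1, -0.7, 6.0]
opening: 0.651
```

```bash
python3 - <<'E'
from h import *
plan([.47,.13,.08],0)
E
```

```text
now [0.6325 0.1643 0.0543] jaw 1.93 tilt [ 0.003  0.    -1.   ] q1,q6 [0.07 0.04] t 9.1 F [-0.1 -0.7  6. ] op 0.651
  jaw 0 shift [ -26.2 -163.5   28.8] turn [ 1.9 -0.  -0.2]
  jaw 180 shift [ -26.2 -163.5   28.8] turn [-178.1    0.3   -0. ]
```

Call:
step_arm([
  [-20,0,0,0,0,0,255],
  [-65,0,0,0,0,0,255],
  [-110,0,0,0,0,0,255],
  [-140,0,0,0,0,0,255],
  [-145,-40,8,0,0,0,255],
  [-145,-90,15,1,0,0,255],
  [-130,-135,24,2,0,0,255],
  [-90,-162,29,2,0,0,255],
  [-50,-162,29,2,0,0,255],
  [-30,-162,29,2,0,0,255],
])

```text
time_s: 10.35
eef_pos: [0.4687, 0.1296, 0.0813]
eef_rot: [-0.499, -0.5, -0.5, 0.501]
wrist_force: [-0.6, -0.6, -2.5]
opening: 0.648
```

Call:
step_arm([
  [15,0,0,0,0,0,255],
  [25,0,0,0,0,0,255],
  [30,0,0,0,0,0,255],
  [32,0,0,0,0,0,255],
  [33,0,0,0,0,0,255],
  [33.5,0,0,0,0,0,255],
  [34,0,0,0,0,0,255],
  [34,0,0,0,0,0,255],
])

```text
time_s: 11.35
eef_pos: [0.4703, 0.1297, 0.0484]
eef_rot: [0.5, 0.5, 0.5, -0.5]
wrist_force: [-0.5, -0.1, -1.7]
opening: 0.649
```

Call:
step_arm([
  [0.7,0,0,0,0,0,255],
  [1.4,0,0,0,0,0,255],
  [1.4,0,0,0,0,0,255],
  [1.4,0,0,0,0,0,255],
])

```text
time_s: 11.85
eef_pos: [0.4702, 0.1297, 0.0469]
eef_rot: [0.5, 0.5, 0.5, -0.5]
wrist_force: [-0.4, 0.1, -2.2]
opening: 0.649
```

Call:
step_arm([
  [0.5,0,0,0,0,0,255],
  [1,0,0,0,0,0,255],
  [1.5,0,0,0,0,0,255],
  [1.5,0,0,0,0,0,255],
])

```text
time_s: 12.35
eef_pos: [0.4703, 0.1297, 0.0462]
eef_rot: [-0.5, -0.5, -0.5, 0.5]
wrist_force: [-4.2, -1.3, 9.0]
opening: 0.648
```

Contact. Release, rise, and go above the red tin with the same jaw direction.

Call:
step_arm([
  [-0.5,0,0,0,0,0,80],
  [-0.5,0,0,0,0,0,0],
  [-0.5,0,0,0,0,0,0],
  [-15,0,0,0,0,0,0],
  [-60,0,0,0,0,0,0],
  [-120,0,0,0,0,0,0],
  [-170,0,0,0,0,0,0],
  [-200,0,0,0,0,0,0],
  [-200,0,0,0,0,0,0],
])

```text
time_s: 13.48
eef_pos: [0.472, 0.1298, 0.2493]
eef_rot: [0.501, 0.502, 0.498, -0.498]
wrist_force: [0.1, -0.1, -0.4]
opening: 0.996
```

```bash
cat >> h.py <<'E'
def lid(c,lo=.08,hi=.1):
    a=shot("wrist");P=a[2];m=(np.hypot(*(P[...,:2]-c).transpose(2,0,1))<.05)&(P[...,2]<hi)&(P[...,2]>lo)
    g=cv2.morphologyEx(m.astype(np.uint8),cv2.MORPH_OPEN,np.ones((7,7)))>0
    r=cv2.minAreaRect(P[g][:,:2].astype(np.float32));print("lid z",np.nanmedian(P[g][:,2]),np.round(r[0],4),np.round(r[1],4),round(r[2],1)); return a
E
python3 - <<'E'
from h import *
lid([.47,.13]); plan([.4695,-.029,.25],0)
E
```

```text
lid z 0.08970919958941756 [0.4703 0.1301] [0.0419 0.0569] 89.8
now [0.4708 0.1297 0.2471] jaw -0.06 tilt [ 0.003  0.    -1.   ] q1,q6 [0.03 0.03] t 13.53 F [-1.   0.7 -0.5] op 0.998
  jaw 0 shift [ -3.   -1.2 158.7] turn [-0.1 -0.  -0.2]
  jaw 180 shift [ -3.   -1.2 158.7] turn [179.9  -0.3   0. ]
```

Call:
step_arm([
  [0,-1,60,0,0,0,0],
  [0,-1,120,0,0,0,0],
  [10,-1,159,0,0,0,0],
  [60,-1,159,0,0,0,0],
  [120,-1,159,0,0,0,0],
  [165,-1,159,0,0,0,0],
  [192,-1,159,0,0,0,0],
  [200,-1,159,0,0,0,0],
  [200,-1,159,0,0,0,0],
  [200,-1,159,0,0,0,60],
])

```text
time_s: 14.78
eef_pos: [0.47, -0.0296, 0.0465]
eef_rot: [0.5, 0.501, 0.499, -0.5]
wrist_force: [-0.1, -0.8, -0.7]
opening: 0.82
```

Call:
step_arm([
  [0,0,0,0,0,0,255],
  [0,0,0,0,0,0,255],
  [0,0,0,0,0,0,255],
  [0,0,0,0,0,0,255],
])

```text
time_s: 15.28
eef_pos: [0.4702, -0.0297, 0.0468]
eef_rot: [0.501, 0.501, 0.499, -0.5]
wrist_force: [-0.9, 0.2, 6.2]
opening: 0.655
```

```bash
python3 - <<'E'
from h import *
plan([.6301,.163,.20],0.6)
E
```

```text
now [ 0.4702 -0.0297  0.0468] jaw -0.05 tilt [ 0.002 -0.001 -1.   ] q1,q6 [-0.32 -0.31] t 15.28 F [-0.9  0.2  6.2] op 0.655
  jaw 0.6 shift [-153.   160.1 -192.7] turn [-0.7  0.  -0.1]
  jaw 180.6 shift [-153.   160.1 -192.7] turn [ 1.793e+02 -2.000e-01 -1.000e-01]
```

Call:
step_arm([
  [-20,0,0,0,0,0,255],
  [-70,0,0,0,0,0,255],
  [-120,0,0,0,0,0,255],
  [-145,20,-25,0,0,0,255],
  [-145,55,-70,0,0,0,255],
  [-145,95,-115,-0.3,0,0,255],
  [-145,135,-160,-0.6,0,0,255],
  [-145,160,-192,-0.6,0,0,255],
  [-133,160,-192,-0.6,0,0,255],
  [-130,160,-192,-0.6,0,0,255],
])

```text
time_s: 16.52
eef_pos: [0.6276, 0.1621, 0.1734]
eef_rot: [0.502, 0.496, 0.503, -0.499]
wrist_force: [0.1, -0.4, -1.8]
opening: 0.649
```

```bash
python3 - <<'E'
from h import *
plan([.6301,.1623,.0548],0.6)
a=shot("wrist");save("w4.png",a[0])
P=a[2];c=np.array([.6301,.163])
d=np.hypot(*(P[...,:2]-c).transpose(2,0,1))
for lo,hi in ((.106,.118),(.2,.235)):
    m=(d<.06)&(P[...,2]>lo)&(P[...,2]<hi);q=P[m];print(len(q),np.round(np.percentile(q,[1,50,99],axis=0),4), cv2.minAreaRect(q[:,:2].astype(np.float32)))
E
```

```text
now [0.6276 0.1621 0.1734] jaw 0.56 tilt [-0.004 -0.001 -1.   ] q1,q6 [0.07 0.06] t 16.52 F [ 0.1 -0.4 -1.8] op 0.649
  jaw 0.6 shift [118.6   2.9  -0.2] turn [-0.   0.   0.2]
  jaw 180.6 shift [118.6   2.9  -0.2] turn [ 1.8e+02  3.0e-01 -1.0e-01]
1872 [[0.6009 0.1914 0.1066]
 [0.6301 0.1967 0.1108]
 [0.6581 0.2002 0.1127]] ((0.6295267939567566, 0.19578485190868378), (0.05960332974791527, 0.009084687568247318), 0.52708500623703)
44806 [[0.5736 0.1441 0.2008]
 [0.6286 0.1698 0.2168]
 [0.6854 0.1841 0.2346]] ((0.6297792196273804, 0.1630917191505432), (0.11891596019268036, 0.04379230737686157), 1.6522512435913086)
```

View pics/w4.png

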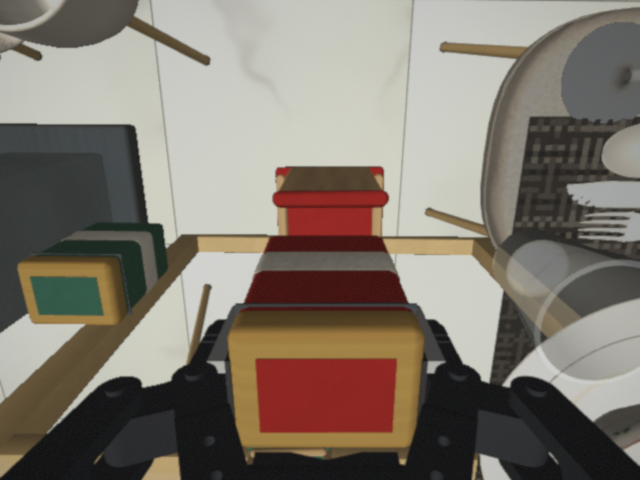

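Red tin at (325,380) is centred on the far red panel at (331,198). Lowering it into the red stand.

Call:
step_arm([
  [0,0.5,0,0,0,0,255],
  [15,0.5,0,0,0,0,255],
  [35,0.5,0,0,0,0,255],
  [60,0.5,0,0,0,0,255],
  [85,0.5,0,0,0,0,255],
  [103,0.5,0,0,0,0,255],
  [110,0.5,0,0,0,0,255],
  [114,0.5,0,0,0,0,255],
  [116,0.5,0,0,0,0,255],
  [116,0.5,0,0,0,0,255],
])

```text
time_s: 17.82
eef_pos: [0.6302, 0.1626, 0.0601]
eef_rot: [0.503, 0.498, 0.502, -0.497]
wrist_force: [0.1, -0.6, -2.6]
opening: 0.648
```

Call:
step_arm([
  [2,0,0,0,0,0,255],
  [3.5,0,0,0,0,0,255],
  [4.5,0,0,0,0,0,255],
  [5,0,0,0,0,0,255],
  [5.5,0,0,0,0,0,255],
  [5.5,0,0,0,0,0,255],
])

```text
time_s: 18.58
eef_pos: [0.6298, 0.1625, 0.0549]
eef_rot: [0.502, 0.498, 0.502, -0.498]
wrist_force: [-3.8, -0.9, 6.4]
opening: 0.65
```

Contact came at the predicted height. Release and rise.

Call:
step_arm([
  [-0.5,0,0,0,0,0,80],
  [-0.5,0,0,0,0,0,0],
  [-0.5,0,0,0,0,0,0],
  [-15,0,0,0,0,0,0],
  [-60,0,0,0,0,0,0],
  [-120,0,0,0,0,0,0],
  [-170,0,0,0,0,0,0],
  [-195,0,0,0,0,0,0],
  [-195,0,0,0,0,0,0],
])

```text
time_s: 19.7
eef_pos: [0.6314, 0.1627, 0.2529]
eef_rot: [0.504, 0.499, 0.501, -0.496]
wrist_force: [0.6, -0.1, -0.1]
opening: 1.0
```

```bash
python3 - <<'E'
from h import *
a=lid([.63,.163],.085,.103);rects(a[2],np.array([.63,.163])); plan([.4703,.1301,.25],-90)
E
```

```text
lid z 0.09766779932780567 [0.6303 0.1604] [0.0588 0.0487] 0.8
lid 3833 mean [0.6298 0.1642] rect [0.6299 0.1637] [0.0568 0.042 ] 0.7
panel 1791 mean [0.6301 0.1666] rect [0.63   0.1631] [0.0592 0.0743] 1.0
now [0.6302 0.1625 0.2501] jaw 0.54 tilt [ 0.002  0.    -1.   ] q1,q6 [0.07 0.06] t 19.75 F [-0.  -0.2 -0.1] op 0.999
  jaw -90 shift [  -0.3 -160.2   30.9] turn [90.5 -0.1 -0.1]
  jaw 90 shift [  -0.3 -160.2   30.9] turn [-89.5   0.1  -0.1]
```

Call:
step_arm([
  [0,-160,31,90.5,0,0,0],
  [0,-160,31,90.5,0,0,0],
  [0,-160,31,90.5,0,0,0],
  [0,-160,31,90.5,0,0,0],
  [0,-160,31,90.5,0,0,0],
  [0,-160,31,90.5,0,0,0],
  [0,-160,31,90.5,0,0,0],
  [0,-160,31,90.5,0,0,0],
  [0,-160,31,90.5,0,0,0],
  [0,-160,31,90.5,0,0,0],
])

```text
time_s: 21.0
eef_pos: [0.469, 0.1299, 0.247]
eef_rot: [-0.001, -0.706, -0.0, 0.708]
wrist_force: [-0.6, -0.1, 0.2]
opening: 0.999
```

```bash
python3 - <<'E'
from h import *
a=lid([.47,.13]); plan([.4703,.1301,.046],-90)
E
```

```text
lid z 0.0897903318307049 [0.4711 0.1294] [0.0429 0.0564] 89.9
now [0.4692 0.13   0.2474] jaw -89.86 tilt [-0.003 -0.    -1.   ] q1,q6 [0.03 1.59] t 21.05 F [-0.2  0.4 -0. ] op 0.995
  jaw -90 shift [ 2.014e+02 -2.000e-01 -1.700e+00] turn [ 0.1  0.2 -0. ]
  jaw 90 shift [ 2.014e+02 -2.000e-01 -1.700e+00] turn [-179.9    0.     0.2]
```

Call:
step_arm([
  [60,0,-0.5,0,0,0,0],
  [120,0,-0.5,0,0,0,0],
  [165,0,-0.5,0,0,0,0],
  [193,0,-0.5,0,0,0,0],
  [202,0,-0.5,0,0,0,0],
  [202,0,-0.5,0,0,0,60],
  [202,0,-0.5,0,0,0,255],
  [202,0,-0.5,0,0,0,255],
  [202,0,-0.5,0,0,0,255],
  [202,0,-0.5,0,0,0,255],
])

```text
time_s: 22.3
eef_pos: [0.4718, 0.13, 0.0484]
eef_rot: [0.0, 0.708, 0.0, -0.706]
wrist_force: [-1.0, -1.0, 6.5]
opening: 0.482
```

```bash
python3 - <<'E'
from h import *
plan([.596,-.0989,.172],-87.5)
E
```

```text
now [0.4718 0.13   0.0484] jaw -89.95 tilt [ 0.003  0.    -1.   ] q1,q6 [0.03 1.6 ] t 22.3 F [-1.  -1.   6.5] op 0.482
  jaw -87.5 shift [-123.3  229.  -124.3] turn [-2.5 -0.2  0. ]
  jaw 92.5 shift [-123.3  229.  -124.3] turn [177.5   0.    0.2]
```

Call:
step_arm([
  [-20,0,0,0,0,0,255],
  [-70,0,0,0,0,0,255],
  [-120,0,0,0,0,0,255],
  [-145,30,-15,0,0,0,255],
  [-145,80,-43,-0.5,0,0,255],
  [-145,130,-70,-1,0,0,255],
  [-145,180,-98,-2,0,0,255],
  [-145,220,-120,-2.5,0,0,255],
  [-135,229,-125,-2.5,0,0,255],
  [-130,229,-125,-2.5,0,0,255],
])

```text
time_s: 23.55
eef_pos: [0.5949, -0.0988, 0.1755]
eef_rot: [-0.015, -0.706, -0.016, 0.708]
wrist_force: [-0.0, 1.7, -2.0]
opening: 0.483
```

```bash
python3 - <<'E'
from h import *
a=shot("wrist");save("w5.png",a[0])
plan([.596,-.0989,.0564],-87.5)
P=a[2];c=np.array([.596,-.0989])
d=np.hypot(*(P[...,:2]-c).transpose(2,0,1))
for lo,hi in ((.106,.118),(.213,.223)):
    m=(d<.06)&(P[...,2]>lo)&(P[...,2]<hi);q=P[m];print(len(q),np.round(np.percentile(q,[1,50,99],axis=0),4), cv2.minAreaRect(q[:,:2].astype(np.float32)))
E
```

```text
now [ 0.5943 -0.0978  0.1749] jaw -87.46 tilt [-0.003  0.002 -1.   ] q1,q6 [-0.36  1.17] t 23.6 F [-1.   0.1 -2.2] op 0.488
  jaw -87.5 shift [118.5   1.3  -2. ] turn [0.  0.2 0.1]
  jaw 92.5 shift [118.5   1.3  -2. ] turn [-180.    -0.2    0.3]
1456 [[ 0.631  -0.1188  0.1066]
 [ 0.6364 -0.097   0.1108]
 [ 0.6404 -0.0748  0.1128]] ((0.6355505585670471, -0.09680671244859695), (0.00886840745806694, 0.04566643014550209), 2.41776704788208)
23305 [[ 0.5728 -0.1355  0.2134]
 [ 0.602  -0.0987  0.2172]
 [ 0.6222 -0.0623  0.2225]] ((0.5964682102203369, -0.09836046397686005), (0.053198184818029404, 0.09971865266561508), 2.2295644283294678)
```

View pics/w5.png

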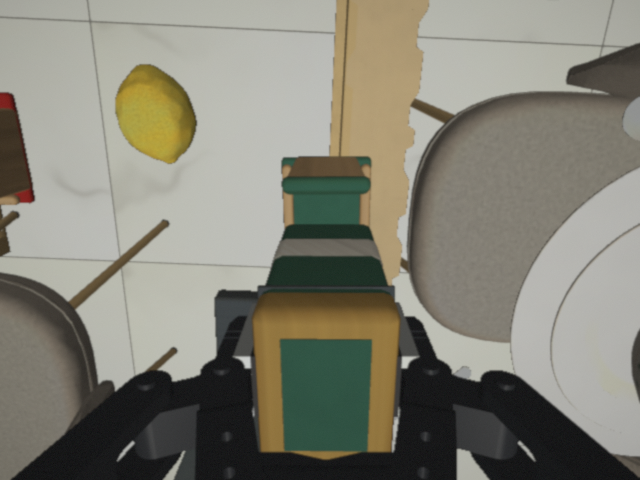

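Green tin at (325,370) is lined up with the far green panel at (326,185). Lowering.

Call:
step_arm([
  [0,0,-0.5,0,0,0,255],
  [15,0,-0.5,0,0,0,255],
  [35,0,-0.5,0,0,0,255],
  [60,0,-0.5,0,0,0,255],
  [85,0,-0.5,0,0,0,255],
  [103,0,-0.5,0,0,0,255],
  [110,0,-0.5,0,0,0,255],
  [113,0,-0.5,0,0,0,255],
  [115,0,-0.5,0,0,0,255],
  [115,0,-0.5,0,0,0,255],
])

```text
time_s: 24.85
eef_pos: [0.5967, -0.0991, 0.0626]
eef_rot: [0.016, 0.707, 0.015, -0.707]
wrist_force: [-0.4, 0.4, -1.1]
opening: 0.484
```

Call:
step_arm([
  [2,0,0,0,0,0,255],
  [4,0,0,0,0,0,255],
  [5,0,0,0,0,0,255],
  [6,0,0,0,0,0,255],
  [6.5,0,0,0,0,0,255],
  [6.5,0,0,0,0,0,255],
])

```text
time_s: 25.6
eef_pos: [0.5963, -0.0989, 0.0564]
eef_rot: [-0.016, -0.707, -0.016, 0.707]
wrist_force: [-2.8, 1.4, 7.0]
opening: 0.485
```

Call:
step_arm([
  [-0.5,0,0,0,0,0,80],
  [-0.5,0,0,0,0,0,0],
  [-0.5,0,0,0,0,0,0],
  [-15,0,0,0,0,0,0],
  [-60,0,0,0,0,0,0],
  [-120,0,0,0,0,0,0],
  [-170,0,0,0,0,0,0],
  [-193,0,0,0,0,0,0],
  [-193,0,0,0,0,0,0],
  [-193,0,0,0,0,0,0],
])

```text
time_s: 26.85
eef_pos: [0.5955, -0.0986, 0.2473]
eef_rot: [-0.015, -0.706, -0.016, 0.707]
wrist_force: [-0.5, -0.3, -0.8]
opening: 1.001
```

```bash
python3 - <<'E'
from h import *
a=shot("wrist");s=shot("side");rects(a[2],np.array([.596,-.0989]))
P=a[2];m=(P[...,2]>.093)&(P[...,2]<.104)&(np.hypot(P[...,0]-.596,P[...,1]+.0989)<.02);print("green lid z",np.nanmedian(P[m][:,2]))
save("f.png",np.hstack([cv2.resize(s[0][100:420,200:520],(450,450)),cv2.resize(a[0][:,:480],(350,450))]))
S=s[2];o=np.load("s.npz")
for n,(u0,u1,v0,v1) in dict(lemon=(440,500,220,255),mug=(490,540,300,380)).items():
    print(n,np.nanmean(np.abs(s[0][v0:v1,u0:u1].astype(int)-o["si"][v0:v1,u0:u1])))
print(ctrl.get_obs()["time_s"])
E
```

```text
lid 3992 mean [ 0.5971 -0.0993] rect [ 0.5958 -0.0994] [0.0558 0.0425] 2.5
panel 1414 mean [ 0.601  -0.0983] rect [ 0.5961 -0.0985] [0.0879 0.0453] 3.0
green lid z 0.09816587565965235
lemon 2.716190476190476
mug 1.9803333333333333
26.95
```

View pics/f.png

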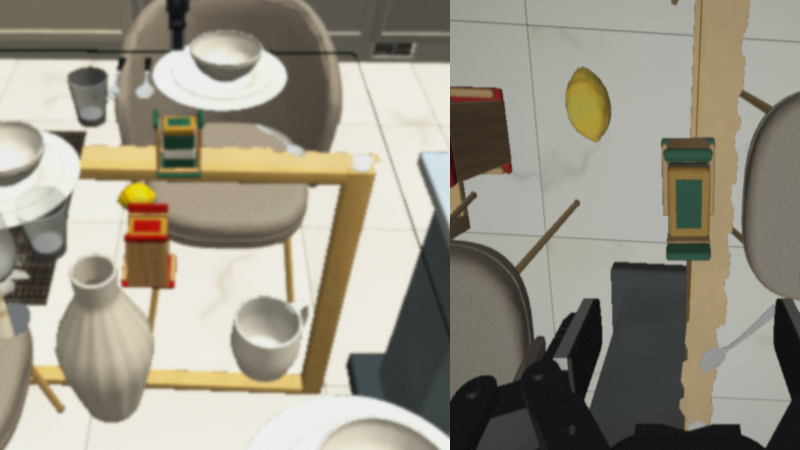

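Both tins are seated in the stands of their own colour: green at (688,205) in the wrist crop, red at (149,228) in the side crop. Lemon, mug and spoon look unmoved. Handing in.

```bash
python3 -c "
from bench import ctrl
print(ctrl.hand_in())"
```

```text
the job is handed in; nothing more can be done
None
```

I swapped the tins, and each now stands upright in the stand of its own colour. The job was handed in at about 27 s of the allowed 72 s.

**How:** I set the red tin on the table from a grip across its broad sides. The green tin followed from a grip across its narrow ends. I then took each one again the other way and lowered it into its stand until it touched the floor.

**Last checks:**

| Tin | Lid height (98 mm when fully home) | Offset from stand centre | Turn relative to stand |
|---|---|---|---|
| Red | 97.7 mm | under 1 mm | about 0.3° |
| Green | 98.2 mm | about 1 mm | about 0.5° |

- **Forces:** contact when setting the tins down stayed below 10 N in the readings at the end of each move. The gripper finished open, about 15 cm above the lids.
- **Bystanders:** the lemon and mug areas in the side view changed only by image noise. I checked the teaspoon and tumbler by eye only, and the arm never came near them.
- **Disagreement:** one loose lid measurement on the red tin put it 3 mm off centre, but it had picked up parts of the panels. The cleaner measurement is the one in the table.

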